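# Close the jar rack's sliding stop into its catch

### The arm

A 6-joint arm with a two-finger parallel gripper is mounted at the origin on a cart in front of the work surface, level with it; the furniture and walls round the work are solid. World frame = base frame: x ahead of the robot, y to its left, z up, the work surface at z = 0. Lengths are in mm, angles in rad, forces in N, time in s.
With the tool pointing down it reaches from about 350 to 775 mm from the base axis. Payload 7.3 kg.
Tool frame: the origin (TCP) lies at the very end of the fingers, on their centre line; the grasp point (between the pads) lies 19 mm behind it; z points along the fingers, y is the line along which they close (so a half turn about z gives the same grasp; the last joint's range is limited). The gripper opens to 92 mm and grips with 3 to 60 N. Pads are 19 mm wide; open, the fingers measure 130 mm over their backs; the gripper's body (75 mm by 190 mm) begins 47 mm behind the grasp point.
Start: joints at [1.174, 0.342, 1.524, -0, 1.275, -0.146], TCP at [130.278, 508.599, 226.741] pointing down, gripper open.
Joint ranges: [-2.53, 2.53], [-0.77, 2.02], [0.04, 2.7], [-1, 4.14], [0.28, 2.66], [-3.11, 3.11]. Speed limits (rad/s): [2.57, 2.57, 3.14, 3.14, 3.14, 3.14].

### API

Orientations are given as [roll, pitch, yaw] about the fixed x, y, z axes, in that order (R = Rz(yaw) Ry(pitch) Rx(roll)).
In Python, from plant import * gives the robot as it stands.
- The arm moves only by the tool arm_command, never from a script. Its arguments are lists of equal length, an entry for each row: "gripper": the finger opening in mm, from 0 to 91.8; "dp": the shift along the tool's x, y, z in units of 25 mm (1.0 is 25 mm), a list of three; "twist": the turn about the tool's z in units of 5 degrees (1.0 is 5 degrees). A call has exactly 5 rows; each row shifts and turns the commanded pose from where the row before left it, along the tool's axes as they then stand; what a row does not reach is not made up. A row lasts 1/8 s, in which the tool goes at most 62.5 mm and 10.7 degrees, less where a joint would pass 70% of its speed; a pose out of reach is approached as far as the arm can. A call is refused whole if a number of a shift passes 1 or a number of a turn 1, either way. A call with a gripper value outside its range is refused whole. The fingers move at their own pace and stop on an object; the grip force is fixed at half the most. Time passes only in rows, so rows that do not move let the fingers close, or fill a call up. It gives the time, the measured TCP pose, the force, the opening and the grip force at its end, in the units of the state.
- get_obs(): the state, without advancing time (a new reading comes with each control period).
- capture(name): name is "side" or "top" or "wrist"; returns the picture (384x512x3 uint8, red, green, blue); there is no depth.
- get_calibration(name): a dict with "mtx" (3x3 intrinsics, pixels), "position" and "attitude" of the camera in the world; the wrist camera has in their place "mount" (4x4, takes a point from camera to tool coordinates, whose origin is the TCP and whose axes are the flange's). Camera axes: x right, y down, z forward; pixel columns grow to the right and rows downward; lengths in mm; the calibration is good to about 2 mm. A picture is of the moment at which its call begins: read the wrist's pose just before it. get_calibration takes no time and is no camera call.
- close_job(): hands the job in; it is judged then, once.
The state is a dict: "time": time; "joint_positions": joint angles; "dq": joint speeds; "tau": joint torques, N m; "tool_pos": TCP position; "tcp_rot": TCP orientation; "contact_force": force on the tool from outside, world axes, zero at the start; "moment": the same for the moment, N m; "grip_width": finger opening in mm; "finger_force": force on a finger pad.
Only numpy, scipy, OpenCV 4.12 (cv2) and the standard library are available. Lean on these libraries where they do the work, as an engineer would, in place of code of your own. Each camera call takes 0.05 s, during which the arm holds its last target. There are 200 camera calls.

### The job

Close up the jar rack: push the upright sliding stop along its rails towards the spice jars until its sprung pin rides over the first hump of the bent steel catch and drops fully into the notch, and leave it seated there. Only push the stop, gently and with the fingertips; do not push on past the notch, lift anything, or shove the jars or the other things standing about.

Things in the scene. Friction and masses are not known exactly. Their poses are not given: they have to be found in the camera images.
- rack: fixed wooden jar rack: board 360 mm long (x), y from -76 to +120 mm, 14 mm thick; two aluminium rails along x at y = -62 and +62 mm, end wall 75 mm high at the +x end. Origin: underside, mid length, on the centreline between the rails. +x is the direction the stop is pushed (away from the robot, towards the jars)
- stop: the sliding stop, captive on the rails (cannot be lifted): upright wooden plate 112 mm wide (y), 10 mm thick (x), top edge 141 mm above the worktop; axes as the rack's. Origin: on the board, centreline, in the plate's front face (jar side). Steel shoes on the rails at both sides reach 34 mm behind its back face, up to 30 mm above the worktop; an arm on the left carries the sprung pin
- stop_push (a point): place to push on the stop: on its back face (side away from the jars), centreline, 119 mm above the worktop, 22 mm below the top edge; the face is free down to 35 mm above the worktop. Sliding takes 1 N or less; the first hump 4 to 7 N; then the pin snaps in and pulls the stop some 10 mm ahead of the finger (push falls to nothing); pushing on out of the notch takes 9 to 14 N
- pin_foot (a point): underside of the roller (10 mm diameter, 16 mm long) at the foot of the sprung upright steel pin, an 8 mm rod in the stop's arm, 94 mm left (+y) of the stop's centreline; pin axis 12 mm behind the plate's back face. The spring presses it down with 10 to 14 N
- pin (a joint): height of the pin in m above its lowest place: 0 on the bare ledge, about 0.009 on a hump of the catch, about 0.001 when seated in the notch
- catch_notch (a point): bottom of the one V notch of the catch, a bent steel strip 22 mm wide, 100 mm long, on the rack's left ledge at rack y = +94 mm (its x varies); +x along the push. A ramp rises from 38 to 12 mm before the notch; hump 9 mm high, crest 12 to 10 mm before it; V down to ledge level; the same mirrored beyond. Seated: pin_foot lies over this point
- spice_1: spice jar, 45 mm diameter, 106 mm tall, standing loose in the rack; front row, left. Origin: centre of its underside. When the stop is seated its front face stands 16 to 20 mm short of the front jars
- spice_2: spice jar of the same size, front row, right
- spice_jar_1: slimmer spice jar, 41 mm diameter, 105 mm tall, standing loose behind the two others
- timer: bystander: white kitchen timer, 64 mm diameter, 54 mm tall, at the front right of the worktop
- honey_jar: bystander: jar with a red lid, 61 mm diameter, 86 mm tall, at the front left of the worktop

How it is judged (in metres and radians):
At the end, for the whole second after the job is handed in: the stop is at rest with its pin down in the notch (within 3 mm of the notch's centre along the rails, pin lower than 4 mm), and the three jars stand upright within 10 mm of where they were (x of pin_foot in the frame of catch_notch between -0.003 and 0.003 m and value of joint pin below 0.004 m and distance of each of spice_1, spice_2, spice_jar_1 from where it was at the start of the episode below 0.01 m and angle between each of spice_1, spice_2, spice_jar_1's own z axis and vertical below 0.1 rad and linear speed of stop below 0.01 m/s); the robot touches nothing.
It fails at once if a jar in the rack is shoved more than 10 mm, lifted or tipped (distance of any of spice_1, spice_2, spice_jar_1 from where it was at the start of the episode above 0.01 m or angle between any of spice_1, spice_2, spice_jar_1's own z axis and vertical above 0.3 rad).
It fails at once if the stop is pushed on past the notch, over the second hump (more than 15 mm beyond) (x of pin_foot in the frame of catch_notch above 0.015 m).
It fails at once if the stop is pushed or squeezed with more than 30 N (contact force between any of the arm, the fingers and stop above 30 N).
It fails at once if the timer or the jar beside the rack is moved more than 20 mm or tipped (distance of any of timer, honey_jar from where it was at the start of the episode above 0.02 m or angle between any of timer, honey_jar's own z axis and vertical above 0.3 rad).
It also fails if it takes over 48 s, if anything falls off the work surface, if the arm or the gripper's body presses on something with over 40 N, if the wrist force passes 120 N, or if a joint passes its speed limit or range.

## Working session

There is one attempt and no reset: what is moved stays moved. The work goes in short steps, Python scripts to look and compute and a tool call to move; the robot and the scene stay as the last step left them, time stands still between calls to the robot, and variables do not carry over. Pictures are saved under pics/ and viewed, at most 10 in all, crops included, and the job is handed in when it is done.

Besides the shell and the picture viewer there is one more tool, called after "Emit:" by a JSON object that holds its "api" and its "payload", one argument or row to a line. arm_command: Moves the arm, as the interface text tells. Its arguments: {"type":"object","properties":{"gripper":{"type":"array"},"dp":{"type":"array"},"twist":{"type":"array"}},"required":["gripper","dp","twist"]}

```bash
mkdir -p pics
python3 - <<'E'
from plant import *
import cv2
o=get_obs();print(o)
for n in("side","top"):
    cv2.imwrite(f"pics/{n}0.png",cv2.resize(capture(n)[:,:,::-1],(800,600),interpolation=cv2.INTER_CUBIC));print(get_calibration(n))
E
```

```text
{'time': 0.0, 'joint_positions': array([ 1.17400190e+00,  3.42682298e-01,  1.52502308e+00,  1.75925175e-05,
        1.27537065e+00, -1.46014705e-01]), 'dq': array([-0.00032114, -0.00010493, -0.00091381, -0.00020487, -0.00050986,
       -0.00080685]), 'tau': array([ 6.18354879e-04, -4.31246138e+01, -2.44215792e+01,  7.17390398e-02,
        5.62206935e-02, -1.13790604e-04]), 'tool_pos': array([130.10772787, 508.20877342, 226.06381775]), 'tcp_rot': array([-3.14012751e+00, -2.32469079e-04,  2.89080762e+00]), 'contact_force': array([-0.07453297, -0.55667579,  0.1668464 ]), 'moment': array([-0.03848884, -0.01059515, -0.05344381]), 'finger_force': 0.0, 'grip_width': 91.58465927480985}
{'mtx': array([[435.82873067,   0.        , 257.70815392],
       [  0.        , 435.82873067, 193.34425454],
       [  0.        ,   0.        ,   1.        ]]), 'position': array([-142.48943505, -772.36738453,  819.3862769 ]), 'attitude': array([-2.23256601,  0.02401024, -0.87087316])}
{'mtx': array([[432.77664242,   0.        , 256.29962722],
       [  0.        , 432.77664242, 203.83439623],
       [  0.        ,   0.        ,   1.        ]]), 'position': array([ 395.24879363, -193.0803312 , 1027.11379266]), 'attitude': array([-2.98028633e+00, -3.58663223e-04, -1.54443880e+00])}
```

View pics/side0.png

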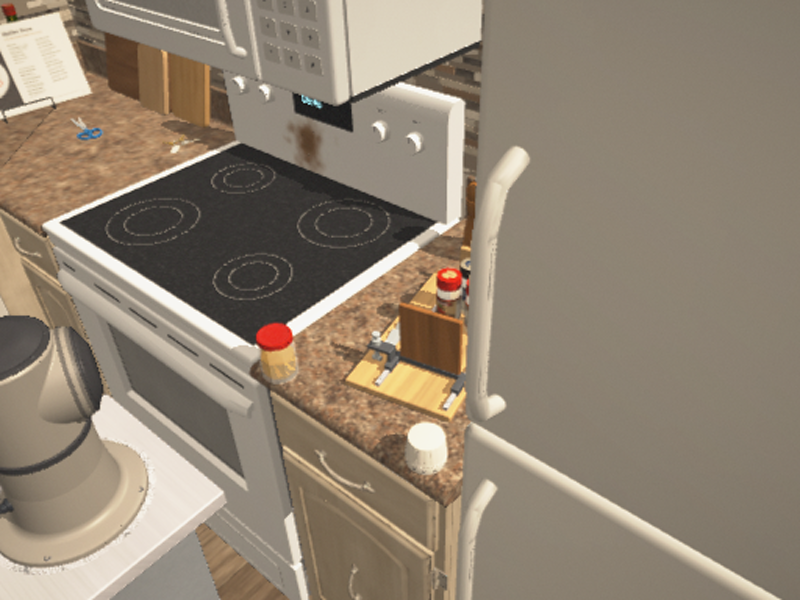

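View pics/top0.png

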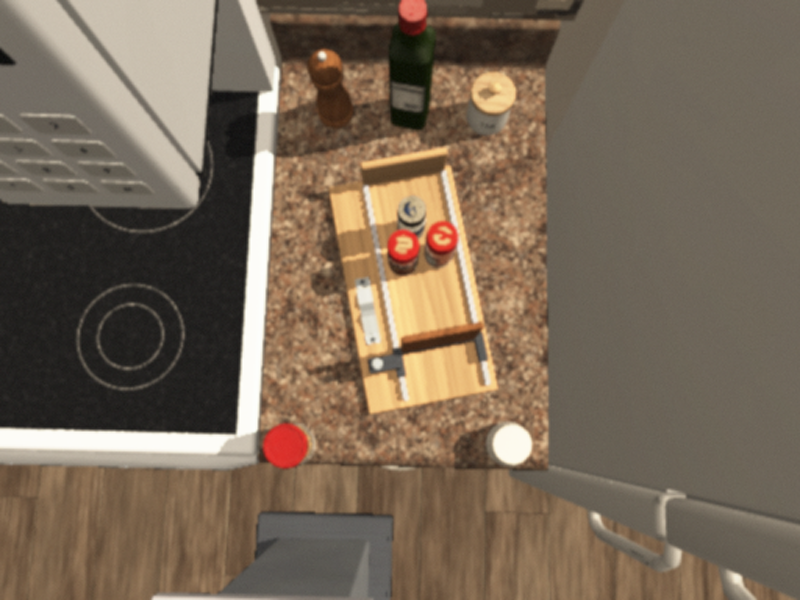

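The side view shows the stop plate at about (400–463, 300–375), honey jar at (277, 350) and timer at (427, 447). The top view shows the plate at (400–482, 325–348), catch at (358–380, 280–345), pin at (377, 364), and front jars at (403, 245) and (441, 238). I'll enlarge both.

Run:
```python
from plant import *
import cv2,numpy as np
t=capture("top")[140:268,205:325,::-1];s=capture("side")[165:275,215:305,::-1]
print(get_obs()['time'])
a=cv2.resize(t,None,fx=4.6,fy=4.6,interpolation=cv2.INTER_CUBIC);cv2.imwrite("pics/t1.png",a)
a=cv2.resize(s,None,fx=5.4,fy=5.4,interpolation=cv2.INTER_CUBIC);cv2.imwrite("pics/s1.png",a)
```

```text
0.2
```

View pics/t1.png

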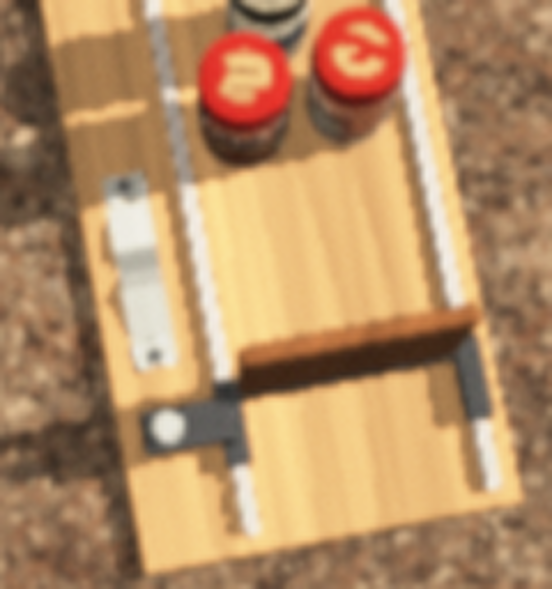

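View pics/s1.png

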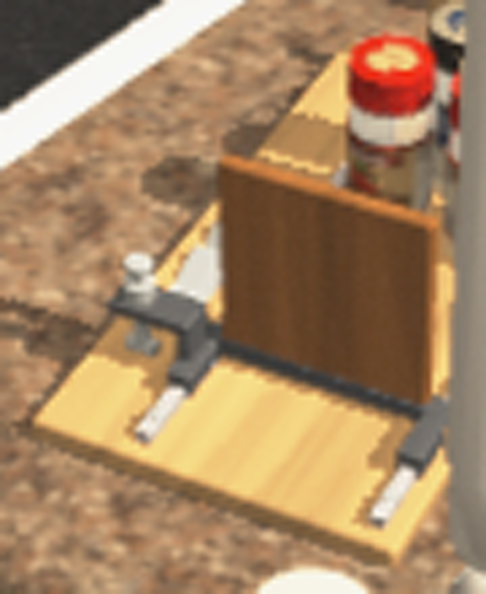

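Top crop: plate's top back edge runs (242,366)–(477,322), pin knob at (168,428), catch ends at (157,368) and (124,176), near board corners at (147,573) and (522,497). Side crop: top back edge (222,172)–(432,232), board corners (33,423) and (392,552), knob top (138,260).

```bash
cat > h.py <<'E'
from plant import *
import numpy as np
from scipy.spatial.transform import Rotation as Ro
C={n:get_calibration(n) for n in("side","top")}
def ray(n,u,v):
    c=C[n];d=Ro.from_euler('xyz',c['attitude']).as_matrix()@np.linalg.solve(c['mtx'],[u,v,1]);return np.array(c['position']),d/np.linalg.norm(d)
def T(u,v):return ray("top",205+u/4.6,140+v/4.6)
def S(u,v):return ray("side",215+u/5.4,165+v/5.4)
def tri(a,b):
    A=[];y=[]
    for p,d in(a,b):
        P=np.eye(3)-np.outer(d,d);A.append(P);y.append(P@p)
    x=np.linalg.lstsq(np.vstack(A),np.hstack(y),rcond=None)[0]
    return x.round(1),[round(float(np.linalg.norm((np.eye(3)-np.outer(d,d))@(x-p))),1) for p,d in(a,b)]
def atz(r,z):
    p,d=r;return (p+d*(z-p[2])/d[2]).round(1)
E
python3 - <<'E'
from h import *
print('backtopL',tri(T(242,366),S(222,172)),atz(T(242,366),141))
print('backtopR',tri(T(477,322),S(432,232)),atz(T(477,322),141))
print('boardL',tri(T(147,573),S(33,423)),atz(T(147,573),14))
print('boardR',tri(T(522,497),S(392,552)),atz(T(522,497),14))
print('knob',tri(T(168,428),S(138,260)))
print('catch',atz(T(157,368),15),atz(T(124,176),15))
for p in((242,78),(357,55)):print('jar',atz(T(*p),120))
print('rail',atz(T(252,530),22),atz(T(492,487),22),atz(T(152,5),22),atz(T(392,5),22))
# other things in full top view(800x600 scale 1.5625)
for n,u,v,z in(('honey',286,446,86),('timer',510,444,54),('fridge',548,465,0)):print(n,atz(ray("top",u/1.5625,v/1.5625),z))
E
```

```text
backtopL (array([ 509.2, -194.3,  129.7]), [1.7, 1.7]) [ 506.6 -193.2  141. ]
backtopR (array([ 531.7, -300.4,  133.2]), [1.6, 1.6]) [ 529.3 -298.3  141. ]
boardL (array([ 416.8, -148.2,    7.5]), [0.6, 0.6]) [ 416.2 -148.    14. ]
boardR (array([ 459.5, -337.4,    8.6]), [0.4, 0.4]) [ 459.4 -336.9   14. ]
knob (array([ 485.2, -159.3,   72.7]), [1.3, 1.3])
catch [ 520.3 -149.7   15. ] [ 620.3 -129.3   15. ]
jar [ 645.5 -189.6  120. ]
jar [ 658.1 -243.5  120. ]
rail [ 438.8 -200.3   22. ] [ 463.5 -320.6   22. ] [ 710.7 -141.1   22. ] [ 714.1 -266.8   22. ]
honey [367.5 -37.5  86. ]
timer [ 377.7 -349.    54. ]
fridge [ 347.5 -414.1    0. ]
```

The rack is yawed about 0.214 rad and the stop needs about 86 mm of travel. The finger push ends about 10–12 mm short of that. First I swing over with the fingers closed.

Emit:
{"api": "arm_command", "payload": {
  "gripper": [0,0,0,0,0],
  "dp": [
    [-0.95,-0.75,0],
    [-0.95,-0.75,0],
    [-0.95,-0.75,0],
    [-0.95,-0.75,0],
    [-0.95,-0.75,0]
  ],
  "twist": [0,0,0,0,0]
}}

```text
time: 0.82
tool_pos: [222.5, 387.4, 226.7]
tcp_rot: [-3.142, 0.0, 2.891]
contact_force: [-0.0, 0.0, 0.2]
grip_width: 46.3
finger_force: 0.0
```

Emit:
{"api": "arm_command", "payload": {
  "gripper": [0,0,0,0,0],
  "dp": [
    [-0.95,-0.75,0],
    [-0.95,-0.75,0],
    [-0.95,-0.75,0],
    [-0.95,-0.75,0],
    [-0.95,-0.75,0]
  ],
  "twist": [0,0,0,0,0]
}}

```text
time: 1.45
tool_pos: [314.3, 267.2, 226.7]
tcp_rot: [3.141, 0.0, 2.891]
contact_force: [-0.5, 0.5, -0.3]
grip_width: 1.0
finger_force: 0.0
```

Emit:
{"api": "arm_command", "payload": {
  "gripper": [0,0,0,0,0],
  "dp": [
    [-0.95,-0.75,0],
    [-0.95,-0.75,0],
    [-0.95,-0.75,0],
    [-0.95,-0.75,0],
    [-0.95,-0.75,0]
  ],
  "twist": [0,0,0,0,0]
}}

```text
time: 2.08
tool_pos: [406.0, 146.9, 226.7]
tcp_rot: [3.142, -0.0, 2.891]
contact_force: [1.0, 0.8, -0.5]
grip_width: 0.5
finger_force: 0.0
```

Emit:
{"api": "arm_command", "payload": {
  "gripper": [0,0,0,0,0],
  "dp": [
    [-0.44,-1,0],
    [-0.44,-1,0],
    [-0.44,-1,0],
    [-0.44,-1,0],
    [-0.44,-1,0]
  ],
  "twist": [0,0,0,0,0]
}}

```text
time: 2.7
tool_pos: [427.8, 12.1, 226.7]
tcp_rot: [3.141, -0.0, 2.891]
contact_force: [0.0, 1.0, -0.0]
grip_width: 0.4
finger_force: 0.0
```

Emit:
{"api": "arm_command", "payload": {
  "gripper": [0,0,0,0,0],
  "dp": [
    [-0.44,-1,0],
    [-0.44,-1,0],
    [-0.44,-1,0],
    [-0.44,-1,0],
    [-0.44,-1,0]
  ],
  "twist": [0,0,0,0,0]
}}

```text
time: 3.32
tool_pos: [450.1, -122.6, 226.6]
tcp_rot: [3.141, -0.0, 2.891]
contact_force: [-0.0, 0.3, 0.2]
grip_width: 0.5
finger_force: 0.0
```

Emit:
{"api": "arm_command", "payload": {
  "gripper": [0,0,0,0,0],
  "dp": [
    [-0.44,-1,0],
    [-0.44,-1,0],
    [-0.44,-1,0],
    [-0.44,-1,0],
    [-0.44,-1,0]
  ],
  "twist": [0,0,0,0,0]
}}

```text
time: 3.95
tool_pos: [472.3, -257.3, 226.5]
tcp_rot: [3.141, -0.0, 2.891]
contact_force: [0.2, -0.4, 0.7]
grip_width: 0.5
finger_force: 0.0
```

Emit:
{"api": "arm_command", "payload": {
  "gripper": [0,0,0,0,0],
  "dp": [
    [0,0,0],
    [0,0,0],
    [0,0,0],
    [0,0,0],
    [0,0,0]
  ],
  "twist": [-1,-1,-1,-1,-1]
}}

```text
time: 4.58
tool_pos: [472.3, -256.4, 226.4]
tcp_rot: [3.141, -0.0, -2.953]
contact_force: [-0.4, -0.6, -0.2]
grip_width: 0.4
finger_force: 0.0
```

Emit:
{"api": "arm_command", "payload": {
  "gripper": [0,0,0,0,0],
  "dp": [
    [0,0,0.95],
    [0,0,0.95],
    [0,0,0.95],
    [0,0,0.95],
    [0,0,0.85]
  ],
  "twist": [-0.3,0,0,0,0]
}}

```text
time: 5.2
tool_pos: [472.2, -256.3, 109.4]
tcp_rot: [3.141, -0.0, -2.93]
contact_force: [0.3, 0.2, 0.3]
grip_width: 0.4
finger_force: 0.0
```

Run:
```python
from h import *
import cv2
o=get_obs();print(o['tool_pos'],o['tcp_rot'],o['contact_force'],o['time'])
a=cv2.resize(capture("top")[120:270,190:340,::-1],None,fx=4,fy=4,interpolation=cv2.INTER_CUBIC)
b=cv2.resize(capture("wrist")[:,:,::-1],None,fx=.8,fy=.8)
b=cv2.copyMakeBorder(b,0,600-b.shape[0],0,0,cv2.BORDER_CONSTANT)[:,:]
b=cv2.resize(b,(200,600)) if 0 else b
c=cv2.resize(np.hstack([a,b]),(800,int(600*800/(600+b.shape[1]))))
cv2.imwrite("pics/c2.png",c)
```

```text
[ 472.15080835 -256.31066177  109.39611931] [ 3.14098470e+00 -4.11220033e-04 -2.92984737e+00] [0.30503015 0.18799359 0.33729953] 5.2
```

View pics/c2.png

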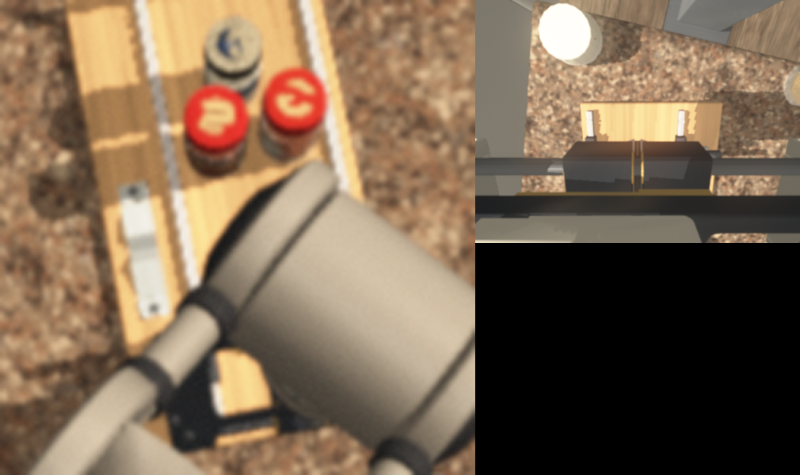

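The top view shows the arm over the stop, the catch still free at (145, 250) and the jars untouched. The wrist view looks back and shows the closed fingers. Now I approach slowly.

Emit:
{"api": "arm_command", "payload": {
  "gripper": [0,0,0,0,0],
  "dp": [
    [-0.3,0,0],
    [-0.3,0,0],
    [-0.3,0,0],
    [-0.2,0,0],
    [-0.1,0,0]
  ],
  "twist": [0,0,0,0,0]
}}

```text
time: 5.92
tool_pos: [502.1, -250.1, 110.5]
tcp_rot: [-3.141, 0.0, -2.93]
contact_force: [-0.6, 0.3, -0.0]
grip_width: 0.4
finger_force: 0.0
```

Emit:
{"api": "arm_command", "payload": {
  "gripper": [0,0,0,0,0],
  "dp": [
    [-0.1,0,0],
    [-0.1,0,0],
    [-0.1,0,0],
    [-0.1,0,0],
    [-0.1,0,0]
  ],
  "twist": [0,0,0,0,0]
}}

```text
time: 6.55
tool_pos: [514.0, -247.5, 110.4]
tcp_rot: [3.141, -0.0, -2.93]
contact_force: [-1.2, 0.1, 0.4]
grip_width: 0.5
finger_force: 0.3
```

Emit:
{"api": "arm_command", "payload": {
  "gripper": [0,0,0,0,0],
  "dp": [
    [-0.1,0,0],
    [-0.1,0,0],
    [-0.1,0,0],
    [-0.1,0,0],
    [-0.1,0,0]
  ],
  "twist": [0,0,0,0,0]
}}

```text
time: 7.18
tool_pos: [526.3, -244.9, 110.5]
tcp_rot: [3.142, 0.0, -2.93]
contact_force: [-1.1, -0.5, 0.5]
grip_width: 0.5
finger_force: 0.3
```

Emit:
{"api": "arm_command", "payload": {
  "gripper": [0,0,0,0,0],
  "dp": [
    [-0.1,0,0],
    [-0.1,0,0],
    [-0.1,0,0],
    [-0.1,0,0],
    [-0.1,0,0]
  ],
  "twist": [0,0,0,0,0]
}}

```text
time: 7.8
tool_pos: [538.5, -242.2, 110.4]
tcp_rot: [3.141, -0.0, -2.93]
contact_force: [-1.5, 1.3, -1.1]
grip_width: 0.6
finger_force: 0.3
```

Emit:
{"api": "arm_command", "payload": {
  "gripper": [0,0,0,0,0],
  "dp": [
    [-0.1,0,0],
    [-0.1,0,0],
    [-0.1,0,0],
    [-0.1,0,0],
    [-0.1,0,0]
  ],
  "twist": [0,0,0,0,0]
}}

```text
time: 8.43
tool_pos: [550.7, -239.6, 110.4]
tcp_rot: [3.141, 0.0, -2.93]
contact_force: [-1.0, 1.2, -0.7]
grip_width: 0.3
finger_force: 0.3
```

Emit:
{"api": "arm_command", "payload": {
  "gripper": [0,0,0,0,0],
  "dp": [
    [-0.08,0,0],
    [-0.08,0,0],
    [-0.08,0,0],
    [-0.08,0,0],
    [-0.08,0,0]
  ],
  "twist": [0,0,0,0,0]
}}

```text
time: 9.05
tool_pos: [560.1, -237.7, 110.5]
tcp_rot: [3.141, -0.001, -2.93]
contact_force: [-4.4, -0.9, 2.5]
grip_width: 0.3
finger_force: 2.4
```

Emit:
{"api": "arm_command", "payload": {
  "gripper": [0,0,0,0,0],
  "dp": [
    [-0.08,0,0],
    [-0.08,0,0],
    [-0.08,0,0],
    [-0.08,0,0],
    [-0.08,0,0]
  ],
  "twist": [0,0,0,0,0]
}}

```text
time: 9.68
tool_pos: [569.0, -235.7, 110.5]
tcp_rot: [3.141, -0.002, -2.93]
contact_force: [-6.3, -0.0, 2.2]
grip_width: 0.3
finger_force: 3.3
```

Emit:
{"api": "arm_command", "payload": {
  "gripper": [0,0,0,0,0],
  "dp": [
    [-0.06,0,0],
    [-0.06,0,0],
    [-0.06,0,0],
    [-0.06,0,0],
    [-0.06,0,0]
  ],
  "twist": [0,0,0,0,0]
}}

```text
time: 10.3
tool_pos: [576.2, -234.1, 110.5]
tcp_rot: [3.141, -0.003, -2.93]
contact_force: [-5.8, -0.5, 2.4]
grip_width: 0.6
finger_force: 3.4
```

s is now about 513, with the crest near 518, so I take finer steps.

Emit:
{"api": "arm_command", "payload": {
  "gripper": [0,0,0,0,0],
  "dp": [
    [-0.04,0,0],
    [-0.04,0,0],
    [-0.04,0,0],
    [0,0,0],
    [0,0,0]
  ],
  "twist": [0,0,0,0,0]
}}

```text
time: 10.92
tool_pos: [579.2, -233.5, 110.5]
tcp_rot: [3.141, -0.002, -2.93]
contact_force: [-6.4, -0.4, 3.2]
grip_width: 0.6
finger_force: 3.1
```

Emit:
{"api": "arm_command", "payload": {
  "gripper": [0,0,0,0,0],
  "dp": [
    [-0.04,0,0],
    [-0.04,0,0],
    [0,0,0],
    [0,0,0],
    [0,0,0]
  ],
  "twist": [0,0,0,0,0]
}}

```text
time: 11.55
tool_pos: [581.3, -233.0, 110.5]
tcp_rot: [3.141, -0.002, -2.93]
contact_force: [-6.2, -1.2, 2.7]
grip_width: 0.7
finger_force: 2.9
```

Emit:
{"api": "arm_command", "payload": {
  "gripper": [0,0,0,0,0],
  "dp": [
    [-0.04,0,0],
    [-0.04,0,0],
    [0,0,0],
    [0,0,0],
    [0,0,0]
  ],
  "twist": [0,0,0,0,0]
}}

```text
time: 12.18
tool_pos: [584.6, -232.4, 110.5]
tcp_rot: [-3.141, 0.001, -2.93]
contact_force: [0.7, 0.2, 0.2]
grip_width: 0.6
finger_force: 0.0
```

The push fell to zero at about s = 521, as it would when the pin snaps in. I back off, lift and clear the view to check.

Emit:
{"api": "arm_command", "payload": {
  "gripper": [0,0,0,0,0],
  "dp": [
    [0.2,0,0],
    [0.6,0,0],
    [0.8,0,0],
    [0.8,0,0],
    [0.8,0,0]
  ],
  "twist": [0,0,0,0,0]
}}

```text
time: 12.8
tool_pos: [505.3, -249.4, 110.5]
tcp_rot: [-3.141, 0.0, -2.93]
contact_force: [-0.3, -0.6, 0.9]
grip_width: 0.4
finger_force: 0.0
```

Emit:
{"api": "arm_command", "payload": {
  "gripper": [0,0,0,0,0],
  "dp": [
    [0,0,-1],
    [0,0,-1],
    [0,0,-1],
    [0,0,-1],
    [0,0,-1]
  ],
  "twist": [0,0,0,0,0]
}}

```text
time: 13.42
tool_pos: [505.8, -249.2, 236.3]
tcp_rot: [-3.142, 0.0, -2.93]
contact_force: [0.2, 0.9, -0.2]
grip_width: 0.3
finger_force: 0.0
```

Emit:
{"api": "arm_command", "payload": {
  "gripper": [0,0,0,0,0],
  "dp": [
    [0.5,1,0],
    [0.5,1,0],
    [0.5,1,0],
    [0.5,1,0],
    [0.5,1,0]
  ],
  "twist": [0,0,0,0,0]
}}

```text
time: 14.05
tool_pos: [417.9, -139.5, 235.5]
tcp_rot: [-3.141, 0.0, -2.93]
contact_force: [-0.6, -0.2, 0.5]
grip_width: 0.3
finger_force: 0.0
```

Emit:
{"api": "arm_command", "payload": {
  "gripper": [0,0,0,0,0],
  "dp": [
    [0,1,0],
    [0,1,0],
    [0,1,0],
    [0,1,0],
    [0,1,0]
  ],
  "twist": [0,0,0,0,0]
}}

```text
time: 14.68
tool_pos: [392.0, -17.3, 235.6]
tcp_rot: [-3.141, 0.001, -2.93]
contact_force: [0.2, 0.1, 0.6]
grip_width: 0.4
finger_force: 0.0
```

Emit:
{"api": "arm_command", "payload": {
  "gripper": [0,0,0,0,0],
  "dp": [
    [0,1,0],
    [0,1,0],
    [0,1,0],
    [0,1,0],
    [0,1,0]
  ],
  "twist": [0,0,0,0,0]
}}

```text
time: 15.3
tool_pos: [365.8, 104.9, 235.6]
tcp_rot: [-3.142, 0.001, -2.93]
contact_force: [1.0, 0.6, -0.3]
grip_width: 0.4
finger_force: 0.0
```

Run:
```python
from plant import *
import cv2,numpy as np
a=cv2.resize(capture("top")[140:268,205:325,::-1],None,fx=4.6,fy=4.6,interpolation=cv2.INTER_CUBIC);cv2.imwrite("pics/t3.png",a)
s=cv2.resize(capture("side")[165:275,215:305,::-1],None,fx=5.4,fy=5.4,interpolation=cv2.INTER_CUBIC);cv2.imwrite("pics/s3.png",s)
```

```text
(no output)
```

View pics/t3.png

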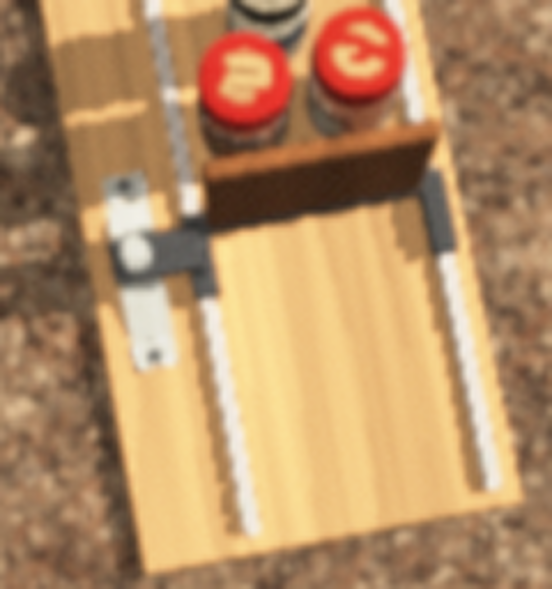

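View pics/s3.png

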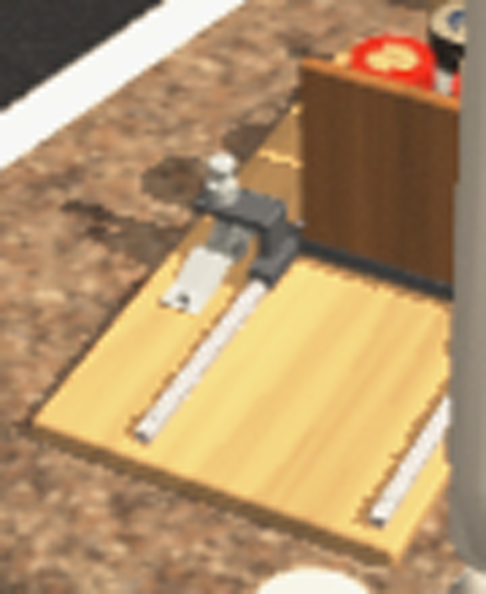

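The jars haven't moved (lids at (245, 78) and (357, 55)). The knob is now at top (137, 252) and side (221, 162), over the middle of the catch. I'll check the numbers.

Run:
```python
from h import *
e=np.array([.977,.212,0])
for z in(70,78):
  a=atz(T(168,428),z);b=atz(T(137,252),z);print(a,b,'travel',e@(b-a),'rel catch',e@(b-np.array([570.3,-139.5,0])))
print(tri(T(137,252),S(221,162)), tri(T(168,428),S(138,260)))
```

```text
[ 484.5 -158.3   70. ] [ 570.3 -140.4   70. ] travel 87.62139999999995 rel catch -0.1908000000000012
[ 483.8 -158.6   78. ] [ 568.8 -140.9   78. ] travel 86.79739999999994 rel catch -1.7623000000000013
(array([ 570.4, -141.1,   72.2]), [0.8, 0.8]) (array([ 485.2, -159.3,   72.7]), [1.3, 1.3])
```

The pin sits at the notch centre within about 1 mm, and its knob is at the same height as on the bare ledge, so it has dropped in. I hand the job in.

```bash
python3 -c "
from plant import *
print(close_job())"
```

```text
the job is handed in; nothing more can be done
None
```

The stop's pin is seated in the catch notch (within about 2 mm of centre in the camera check), the jars stand where they were, the arm is clear, and the job is handed in; no verdict came back.

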